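# Slide the bracket rest round its L-slot to the working end

## Task

Get the bracket jig ready: push the round sliding rest along its L-shaped slot, round the corner and on until it stops at the far end of the slot's other leg. Only push it with the fingertips or the outside of the fingers - do not grip or lift it - and leave the socket, jar, can and tape where they stand. Finish with the arm clear of everything.

Things in the scene. Friction and masses are not known exactly. Their poses are not given: they have to be found in the camera images.
- plate: Fixed aluminium jig plate 300 (its x) x 260 (its y) x 12 mm, top 45 mm above the bench. Origin on the bench under its centre. Through-slot 22 mm wide: long leg along plate +x at y = -45 mm, pin travel x = -79 to the corner at +65; short leg along +y at x = +65 to y = +59. Two fixed square rests, 36 mm square, 34 high, at (-115, 95) and (-20, 95) mm.
- rest: Round sliding rest: steel disc 90 mm across, upright sides 28 mm high, 76 mm rubber pad 6 mm thick on top; 0.35-0.6 kg. Dry friction up to 9 N, no spring. Origin: centre of its underside, on its guide pin's axis. The 14 mm pin has 4 mm play each side in the slot; a flange below keeps it in (7 mm upward play). Free to spin. Starts in the long leg, within 45 mm of that leg's free end.
- slot_corner (a point): The corner of the slot, where the centre lines of its two legs cross, at the height of the plate's top; axes as the plate's. The pin can go 4 mm past it along the long leg before the slot's far wall stops it.
- slot_end (a point): The far end of the short leg: where the rest's pin axis is when the pin touches the end of the slot, at the height of the plate's top; axes as the plate's.
- socket: A steel wrench socket standing upright on the plate, 28 mm in diameter, 38 mm high, near plate (-68, +42) mm. Origin at the centre of its underside. A bystander.
- jar: A pale clear-plastic jar with a steel lid, 56 mm in diameter, 75 mm high, on the bench. Origin at the centre of its underside. A bystander.
- can: A steel spray can with a paper label, 64 mm in diameter, 170 mm high, on the bench. Origin at the centre of its underside. A bystander.
- tape: A roll of masking tape lying flat on the bench, 100 mm outside and 76 mm inside diameter, 25 mm high. Origin at the centre of its underside. A bystander.
Mind the look-alikes: they are no part of the job. Leave any orange or purple look-alike of the rest alone.

How it is judged:
By the outcome, as a careful person would: the job done as asked, in the order asked, and still so for the second after the job is handed in, with the robot touching nothing.
It also fails if it takes over 45 s, if anything falls off the work surface, if the arm or the gripper's body presses on something with over 40 N, if the wrist force passes 120 N, or if a joint passes its speed limit or range.

## Robot

A 6-joint arm with a two-finger parallel gripper is mounted at the origin on the work surface. World frame = base frame: x ahead of the robot, y to its left, z up, the work surface at z = 0. Lengths are in m, angles in rad, forces in N, time in s.
With the tool pointing down it reaches from about 0.3 to 0.875 m from the base axis. Payload 4.2 kg.
Tool frame: the origin (TCP) lies midway between the tips of the shut fingers; the grasp point (between the pads) lies 19 mm behind it; z points along the fingers, x is the direction in which the jaws open and shut, and the axes are right-handed (so a half turn about z gives the same grasp; the last joint's range is limited). The gripper opens to 85 mm and grips with 20 to 120 N. Pads are 22 mm wide; open, the fingers measure 114 mm over their backs; the gripper's body (76 mm by 85 mm) begins 54 mm behind the grasp point. The pads swing forward as they close: fully open they stand 13 mm farther back than shut.
Start: joints at [1.29, 0.32, 1.565, -0, 1.257, -0.02], TCP at [0.148, 0.556, 0.231] pointing down, gripper open.
Joint ranges: [-3.11, 3.11], [-0.84, 2.01], [0.21, 2.61], [-1.34, 4.49], [0.05, 2.63], [-2.56, 2.56]. Speed limits (rad/s): [2.57, 2.57, 3.14, 3.14, 3.14, 3.14].

## Interface

Orientations are given as a unit quaternion [w, x, y, z].
In Python, from station import bot gives the robot as it stands.
- The arm moves only by the tool send_rows, never from a script. Its argument "targets" is a list of rows, each a list of 2 entries, a list of its own where there are three numbers: the shift along the tool's x, y, z in m, then the turn, a rotation vector about the tool's x, y, z in degrees. A call has 1 to 8 rows; each row shifts and turns the commanded pose from where the row before left it, along the tool's axes as they then stand; what a row does not reach is not made up. A row lasts 1/10 s, in which the tool goes at most 50 mm and 8.59 degrees, less where a joint would pass 70% of its speed; a pose out of reach is approached as far as the arm can. A call is refused whole if a number of a shift passes 0.05 or a number of a turn 8.59, either way. A call with a gripper value outside its range is refused whole. "jaw" is the finger opening in m, from 0 to 0.0854, set as the call begins (left out, the last holds). The fingers move at their own pace and stop on an object; "squeeze" is the grip in N (left out, the last holds). Time passes only in rows, so rows that do not move let the fingers close. It gives the time, the measured TCP pose, the force and the opening at its end, in the units of the state.
- bot.get_obs(): the state, without advancing time (a new reading comes with each control period).
- bot.camera(name): name is "scene" or "top"; returns (picture, depth): 420x560x3 uint8, red, green, blue; 420x560 float32, m along the optical axis (not along the pixel's ray), 0 where there is no reading.
- bot.get_calibration(name): a dict with "fx", "fy", "cx", "cy" (pixels), "k1" (the pictures are not rectified: a ray, as slopes to the right and down, at radius r is drawn at 1 + k1 r^2 times it, then the intrinsics apply), "xyz" and "rotation" of the camera in the world. Camera axes: x right, y up, looking along -z (the intrinsics and any distortion apply to the point x, -y, -z); pixel columns grow to the right and rows downward; lengths in m; the calibration is good to about 2 mm. A picture is of the moment at which its call begins. get_calibration takes no time and is no camera call.
- bot.job_done(): hands the job in, once; it reports no verdict.
The state is a dict: "t": time; "joints": joint angles; "dq": joint speeds; "effort": joint torques, N m; "ee_pos": TCP position; "eef_rot": TCP orientation; "ft_force": force on the tool from outside, world axes, zero at the start; "moment": the same for the moment, N m; "width": opening from 0.0 (shut) to 1.0 (fully open).
Only numpy, scipy, OpenCV 4.12 (cv2) and the standard library are available. Lean on these libraries where they do the work, as an engineer would, in place of code of your own. Each camera call takes 0.05 s, during which the arm holds its last target.

## Working session

There is one attempt and no reset: what is moved stays moved. The work goes in short steps, Python scripts to look and compute and a tool call to move; the robot and the scene stay as the last step left them, time stands still between calls to the robot, and variables do not carry over. Pictures are saved under pics/ and viewed, and the job is handed in when it is done.

Besides the shell and the picture viewer there is one more tool, called by a JSON object that holds its "api" and its "payload", one argument or row to a line. send_rows: Moves the arm, as the interface text tells. Its arguments: {"type":"object","properties":{"targets":{"type":"array"},"jaw":{"type":"number"},"squeeze":{"type":"number"}},"required":["targets"]}

```bash
mkdir -p pics; ls
python3 - <<'E'
from station import bot
import cv2,numpy as np
o=bot.get_obs()
for k,v in o.items(): print(k,np.round(v,3))
for n in("scene","top"):
    p,d=bot.camera(n); cv2.imwrite(f"pics/{n}0.png",p[:,:,::-1]); np.savez(f"pics/{n}0.npz",p=p,d=d)
    print(n,bot.get_calibration(n))
E
```

```text
pics
t 0.0
joints [ 1.29   0.32   1.566  0.     1.257 -0.02 ]
dq [ 0.    -0.001  0.     0.001  0.001  0.   ]
effort [ 0.0000e+00 -4.1553e+01 -2.3416e+01 -0.0000e+00  8.0000e-03 -0.0000e+00]
ee_pos [0.148 0.555 0.23 ]
eef_rot [ 0.001  0.793  0.609 -0.001]
ft_force [ 0.519  0.593 -0.375]
moment [-0.036 -0.003 -0.01 ]
width 1.001
scene {'fx': 413.38406994271537, 'fy': 413.38406994271537, 'cx': 282.0210837122583, 'cy': 210.40061417739986, 'k1': 0.03350235674146796, 'xyz': array([1.21188096, 0.00166863, 0.8057895 ]), 'rotation': array([0.66923019, 0.24928393, 0.25290181, 0.65270909])}
top {'fx': 484.46550581252274, 'fy': 484.46550581252274, 'cx': 275.24440305618896, 'cy': 208.253516675931, 'k1': -0.15304984905204508, 'xyz': array([0.41230145, 0.01366409, 1.41493154]), 'rotation': array([-0.703335  , -0.0450145 ,  0.0407    ,  0.70826343])}
```

View pics/scene0.png

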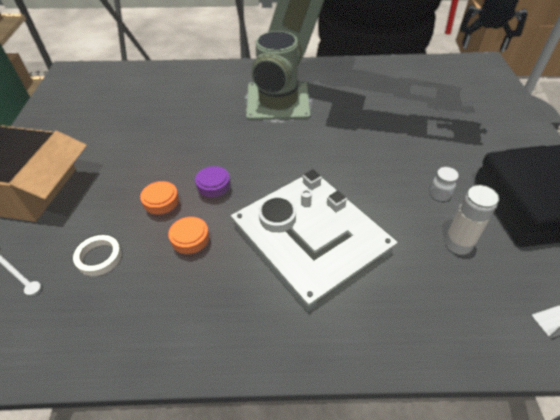

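View pics/top0.png

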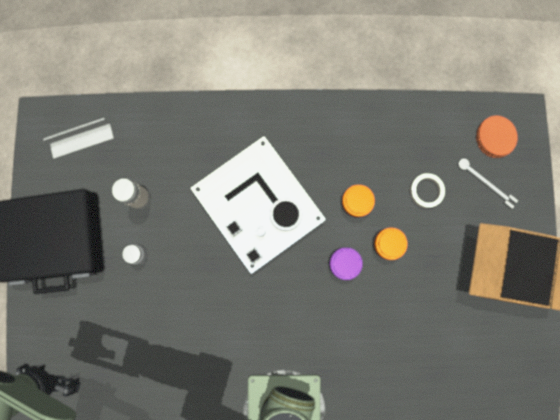

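The top view shows the plate's corners at about (265,138), (192,188), (253,273) and (325,218). The rest is at (285,214), the corner of the L slot is near (258,176) and the short leg ends near (227,198). The socket is near (262,235). Next I'll work out their positions.

```bash
cat > h.py <<'E'
import numpy as np,cv2
from scipy.spatial.transform import Rotation as R
from station import bot
def cal(n):
    c=bot.get_calibration(n); q=c['rotation']
    Rm=R.from_quat([q[1],q[2],q[3],q[0]]).as_matrix()
    K=np.array([[c['fx'],0,c['cx']],[0,c['fy'],c['cy']],[0,0,1]]); return K,np.array([c['k1'],0,0,0,0]),Rm,c['xyz']
def px2w(n,px,z):
    K,D,Rm,t=cal(n)
    u=cv2.undistortPoints(np.array(px,float).reshape(-1,1,2),K,D).reshape(-1,2)
    d=np.c_[u[:,0],-u[:,1],-np.ones(len(u))]@Rm.T
    s=(z-t[2])/d[:,2]
    return t+d*s[:,None]
def w2px(n,P):
    K,D,Rm,t=cal(n)
    c=(np.atleast_2d(P)-t)@Rm; c=c*[1,-1,-1]
    return cv2.projectPoints(c.reshape(-1,1,3),np.zeros(3),np.zeros(3),K,D)[0].reshape(-1,2)
E
python3 - <<'E'
from h import *
p=np.load('pics/top0.npz')['p']
g=p.min(axis=2)
m=(g>150).astype(np.uint8)
m[:, :180]=0;m[:,335:]=0;m[:130]=0;m[290:]=0
cs,_=cv2.findContours(m,cv2.RETR_EXTERNAL,cv2.CHAIN_APPROX_NONE)
c=max(cs,key=cv2.contourArea); r=cv2.minAreaRect(c); b=cv2.boxPoints(r); print(b)
w=px2w('top',b,0.045); print(w.round(4)); 
for i in range(4): print(np.linalg.norm(w[i]-w[(i+1)%4]))
print(w.mean(0))
cv2.imwrite('pics/zoom0.png',cv2.resize(p[120:290,180:340,::-1],None,fx=3.5,fy=3.5,interpolation=cv2.INTER_CUBIC))
ps=np.load('pics/scene0.npz')['p']
cv2.imwrite('pics/zooms0.png',cv2.resize(ps[160:310,220:410,::-1],None,fx=4,fy=4,interpolation=cv2.INTER_CUBIC))
E
```

```text
[[188.79726 187.71623]
 [264.9459  133.32433]
 [326.63513 219.6892 ]
 [250.48648 274.08112]]
[[ 0.6408  0.2702  0.045 ]
 [ 0.7996  0.0501  0.045 ]
 [ 0.5455 -0.1244  0.045 ]
 [ 0.3933  0.0923  0.045 ]]
0.27145832946936993
0.3082367376052912
0.2648328162253337
0.3047445272610777
[0.59479099 0.07204698 0.045     ]
```

View pics/zoom0.png

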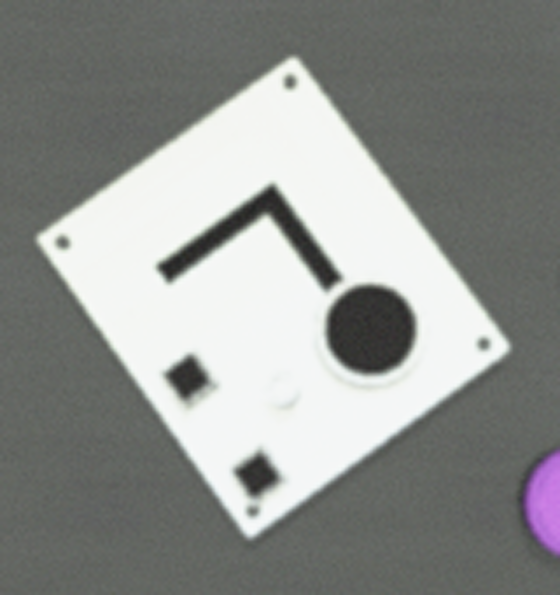

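View pics/zooms0.png

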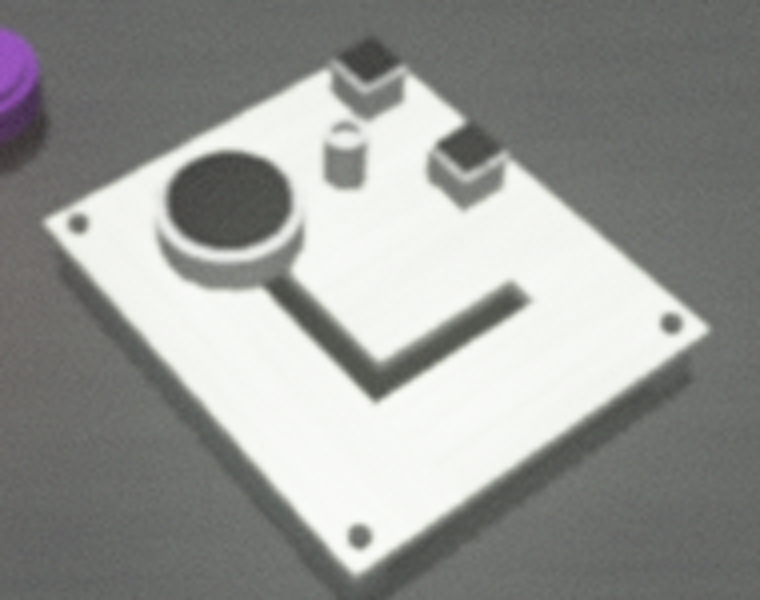

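```bash
cat >> h.py <<'E'
from scipy.optimize import least_squares
def fit_plate(p):
    g=p.min(axis=2); m=(g>150).astype(np.uint8)
    m[:, :180]=0;m[:,335:]=0;m[:130]=0;m[290:]=0
    cs,_=cv2.findContours(m,cv2.RETR_EXTERNAL,cv2.CHAIN_APPROX_NONE)
    c=max(cs,key=cv2.contourArea).reshape(-1,2)
    w=px2w('top',c,0.045)[:,:2]
    def f(v):
        cc,s=np.cos(v[2]),np.sin(v[2]); q=(w-v[:2])@np.array([[cc,-s],[s,cc]])
        d=np.abs(q)-[.15+v[3],.13+v[3]]
        return d.max(1)
    r=least_squares(f,[.595,.072,np.radians(35),0],loss='soft_l1',f_scale=.002)
    return r.x,f(r.x)
E
python3 - <<'E'
from h import *
p=np.load('pics/top0.npz')['p']
v,res=fit_plate(p); print(v,np.degrees(v[2]),np.abs(res).mean(),np.abs(res).max())
c,s=np.cos(v[2]),np.sin(v[2]); M=np.array([[c,-s],[s,c]])
tow=lambda a:v[:2]+M@np.array(a)/1000
# pad
g=p.max(axis=2); 
sub=(g<110).astype(np.uint8); n,l,st,ce=cv2.connectedComponentsWithStats(sub)
k=l[214,285]; print(st[k],ce[k])
rw=px2w('top',[ce[k]],.079)[0]; print('rest',rw,'plate mm',M.T@(rw[:2]-v[:2])*1000)
for name,px,z in [('socket',(180+285/3.5,120+388/3.5),.083),('r1',(180+258/3.5,120+475/3.5),.079),('r2',(180+190/3.5,120+378/3.5),.079),('cornerslot outer',(180+272/3.5,120+186/3.5),.045)]:
    q=px2w('top',[px],z)[0]; print(name,q.round(4),(M.T@(q[:2]-v[:2])*1000).round(1))
for a in [(-79,-45),(65,-45),(65,59)]: print(a,tow(a).round(4))
# overlay
im=p.copy()
for a in [(-150,-130),(150,-130),(150,130),(-150,130),(-79,-45),(65,-45),(65,59)]:
    u=w2px('top',np.r_[tow(a),.045])[0]; print(a,u.round(1), ((u-[180,120])*3.5).round())
# scene check
ps=np.load('pics/scene0.npz')['p']
for a in [(-150,-130),(150,-130),(150,130),(65,-45),(65,59)]:
    u=w2px('scene',np.r_[tow(a),.045])[0]; print('scene',a,((u-[220,160])*4).round())
u=w2px('scene',rw)[0]; print('rest scene',((u-[220,160])*4).round())
E
```

```text
[0.5942776  0.07275344 0.6186215  0.00133894] 35.44440103083387 0.0005987883707889476 0.0015458104749405954
[274 202  24  25 478] [285.40376569 213.64435146]
rest [ 0.55989677 -0.00679141  0.079     ] plate mm [-74.13840467 -44.86561215]
socket [0.5122 0.0598 0.083 ] [-74.4  37. ]
r1 [0.4441 0.0814 0.079 ] [-117.4   94.1]
r2 [0.5209 0.1351 0.079 ] [-23.6  93.3]
cornerslot outer [0.6815 0.0713 0.045 ] [ 70.2 -51.8]
(-79, -45) [ 0.556  -0.0097]
(65, -45) [0.6733 0.0738]
(65, 59) [0.613  0.1585]
(-150, -130) [325.1 219. ] [508. 347.]
(150, -130) [263.7 135.9] [293.  56.]
(150, 130) [190.4 187.6] [ 36. 237.]
(-150, 130) [250.7 272.9] [248. 535.]
(-79, -45) [286.3 216.3] [372. 337.]
(65, -45) [256.8 175.9] [269. 196.]
(65, 59) [227.3 196.9] [166. 269.]
scene (-150, -130) [ 43. 220.]
scene (150, -130) [353. 572.]
scene (150, 130) [707. 328.]
scene (65, -45) [375. 381.]
scene (65, 59) [513. 293.]
rest scene [228. 194.]
```

The plate fit is good, with about 1 mm residual. Plate yaw is 35.44° and the rest is at plate (-74,-45). I'll shut the fingers and turn the tool so its x axis lies along plate x. Then tool y is plate -y and tool z is down.

{"api": "send_rows", "payload": {
  "targets": [
    [[0, 0, 0], [0, 0, 7.92]],
    [[0, 0, 0], [0, 0, 7.92]],
    [[0, 0, 0], [0, 0, 7.92]],
    [[0, 0, 0], [0, 0, 7.92]],
    [[0, 0, 0], [0, 0, 7.92]]
  ],
  "jaw": 0
}}

```text
t: 0.6
ee_pos: [0.1482, 0.5553, 0.2308]
eef_rot: [0.0, 0.953, 0.302, -0.0]
ft_force: [-1.0, -0.0, 0.2]
width: 0.146
```

{"api": "send_rows", "payload": {
  "targets": [
    [[-0.005, 0.046, 0], [0, 0, 0]],
    [[-0.005, 0.046, 0], [0, 0, 0]],
    [[-0.005, 0.046, 0], [0, 0, 0]],
    [[-0.005, 0.046, 0], [0, 0, 0]],
    [[-0.005, 0.046, 0], [0, 0, 0]],
    [[-0.005, 0.046, 0], [0, 0, 0]],
    [[-0.005, 0.046, 0], [0, 0, 0]],
    [[-0.005, 0.046, 0], [0, 0, 0]]
  ]
}}

```text
t: 1.4
ee_pos: [0.3295, 0.2308, 0.2312]
eef_rot: [0.0, 0.952, 0.305, 0.0]
ft_force: [0.3, -0.0, -0.5]
width: 0.001
```

{"api": "send_rows", "payload": {
  "targets": [
    [[-0.005, 0.046, 0], [0, 0, 0]],
    [[-0.005, 0.046, 0], [0, 0, 0]],
    [[-0.005, 0.046, 0], [0, 0, 0]],
    [[-0.005, 0.046, 0], [0, 0, 0]],
    [[-0.005, 0.046, 0], [0, 0, 0]],
    [[-0.005, 0.046, 0], [0, 0, 0]],
    [[0, 0, 0], [0, 0, 0]]
  ]
}}

```text
t: 2.1
ee_pos: [0.467, -0.0138, 0.2308]
eef_rot: [0.001, 0.953, 0.302, 0.0]
ft_force: [-1.3, 1.3, 0.5]
width: 0.0
```

```bash
cat >> h.py <<'E'
V=np.array([0.5942776,0.07275344,0.6186215])
c_,s_=np.cos(V[2]),np.sin(V[2]); M=np.array([[c_,-s_],[s_,c_]])
def st():
    o=bot.get_obs(); q=o['eef_rot']; r=R.from_quat([q[1],q[2],q[3],q[0]]).as_matrix()
    pp=M.T@(np.array(o['ee_pos'])[:2]-V[:2])*1000
    F=np.array(o['ft_force']); 
    print('t',round(float(o['t']),2),'plate',pp.round(1),'z',round(o['ee_pos'][2]*1000,1),'head',round(np.degrees(np.arctan2(r[1,0],r[0,0]))-np.degrees(V[2]),2),'zax',r[:,2].round(3),'Fplate',(M.T@F[:2]).round(1),F[2].round(1),'w',round(float(o['width']),3))
def rest(name):
    p,d=bot.camera('top'); cv2.imwrite(f'pics/{name}.png',cv2.resize(p[120:290,180:340,::-1],None,fx=3.5,fy=3.5,interpolation=cv2.INTER_CUBIC))
    ps,_=bot.camera('scene'); cv2.imwrite(f'pics/{name}_s.png',cv2.resize(ps[130:310,210:410,::-1],None,fx=3.2,fy=3.2,interpolation=cv2.INTER_CUBIC))
    return p,ps
E
python3 -c "
from h import *
st()"
```

```text
t 2.1 plate [-153.9    3.3] z 230.8 head -0.32 zax [ 0.001 -0.002 -1.   ] Fplate [-0.3  1.8] 0.5 w 0.0
```

{"api": "send_rows", "payload": {
  "targets": [
    [[0, 0.048, 0], [0, 0, 0]],
    [[0, 0, 0.044], [0, 0, 0]],
    [[0, 0, 0.044], [0, 0, 0]],
    [[0, 0, 0.044], [0, 0, 0]],
    [[0, 0, 0.022], [0, 0, 0]],
    [[0, 0, 0.022], [0, 0, 0]],
    [[0, 0, 0], [0, 0, 0]]
  ]
}}

```text
t: 2.8
ee_pos: [0.4899, -0.0477, 0.0526]
eef_rot: [-0.002, 0.952, 0.305, -0.003]
ft_force: [-0.0, -0.2, 0.2]
width: 0.003
```

```bash
python3 -c "
from h import *
st(); rest('a')"
```

```text
t 2.8 plate [-154.9  -37.6] z 52.6 head 0.04 zax [-0.007  0.001 -1.   ] Fplate [-0.1 -0.1] 0.2 w 0.003
```

View pics/a_s.png

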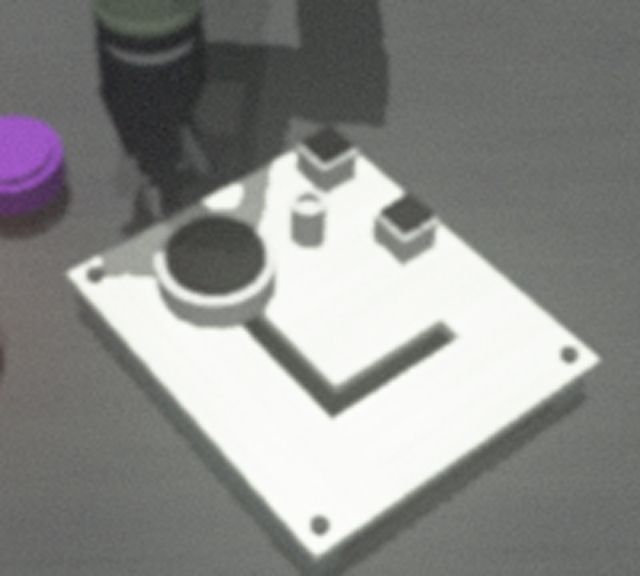

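The picture shows the shut fingers behind the rest, at about (165,200) in the crop, with nothing touched. Next I'll push along +x.

{"api": "send_rows", "payload": {
  "targets": [
    [[0.01, 0.007, -0.001], [0, 0, 0]],
    [[0.01, 0, 0], [0, 0, 0]],
    [[0.012, 0, 0], [0, 0, 0]],
    [[0.012, 0, 0], [0, 0, 0]],
    [[0.012, 0, 0], [0, 0, 0]],
    [[0.012, 0, 0], [0, 0, 0]],
    [[0.012, 0, 0], [0, 0, 0]],
    [[0, 0, 0], [0, 0, 0]]
  ]
}}

```text
t: 3.7
ee_pos: [0.5641, -0.0069, 0.0572]
eef_rot: [0.0, 0.952, 0.305, 0.002]
ft_force: [0.4, -0.6, -0.2]
width: 0.001
```

```bash
python3 -c "
from h import *
st(); rest('b')"
```

```text
t 3.7 plate [-70.8 -47.4] z 57.2 head 0.06 zax [ 0.003  0.    -1.   ] Fplate [-0.  -0.7] -0.2 w 0.001
```

View pics/b_s.png

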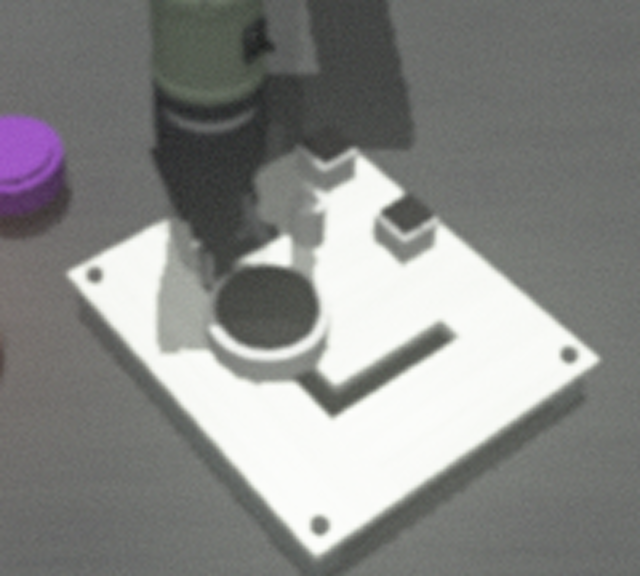

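View pics/b.png

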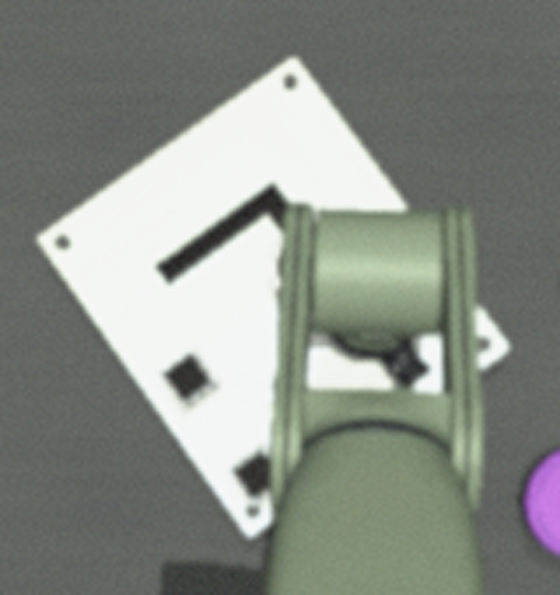

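```bash
cat >> h.py <<'E'
def sc(u,v,z=.079):
    q=px2w('scene',[(210+u/3.2,130+v/3.2)],z)[0]; return (M.T@(q[:2]-V[:2])*1000).round(1)
E
python3 -c "
from h import *
print(sc(267,307), 'init check',sc(*((w2px('scene',[.5599,-.0068,.079])[0]-[210,130])*3.2)))
import cv2
p=cv2.imread('pics/b_s.png').max(2)
n,l,s,c=cv2.connectedComponentsWithStats((p<115).astype('uint8'));print(s[l[307,267]],c[l[307,267]])"
```

```text
[ -8.1 -46.6] init check [-74.1 -44.9]
[     0      0    640    348 135485] [312.19673765 116.73146843]
```

The rest follows and its centre is at about x=-8. I'll continue to just short of the corner.

{"api": "send_rows", "payload": {
  "targets": [
    [[0.012, -0.002, 0], [0, 0, 0]],
    [[0.012, 0, 0], [0, 0, 0]],
    [[0.012, 0, 0], [0, 0, 0]],
    [[0.012, 0, 0], [0, 0, 0]],
    [[0.01, 0, 0], [0, 0, 0]],
    [[0.006, 0, 0], [0, 0, 0]],
    [[0.004, 0, 0], [0, 0, 0]],
    [[0, 0, 0], [0, 0, 0]]
  ]
}}

```text
t: 4.6
ee_pos: [0.6168, 0.0336, 0.0562]
eef_rot: [-0.0, 0.953, 0.305, 0.001]
ft_force: [-2.5, -1.0, 0.7]
width: 0.0
```

```bash
python3 -c "
from h import *
st(); rest('c')"
```

```text
t 4.6 plate [ -4.4 -44.9] z 56.2 head 0.01 zax [ 0.001  0.001 -1.   ] Fplate [-2.6  0.7] 0.7 w 0.0
```

View pics/c_s.png

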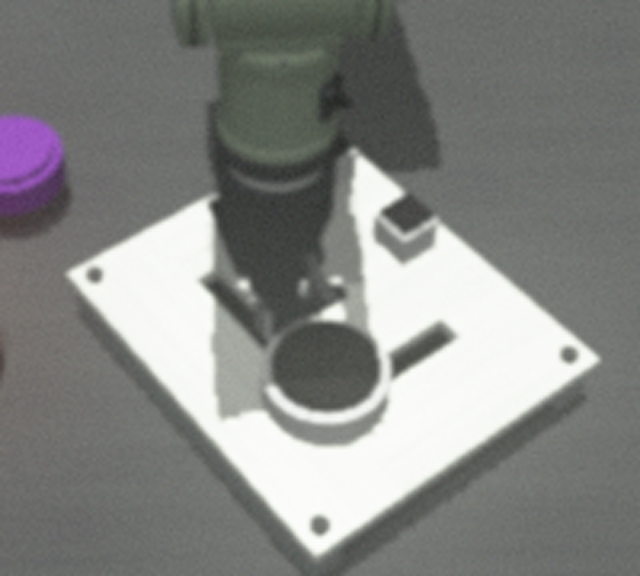

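```bash
python3 -c "
from h import *
print(sc(327,365),sc(326,363))"
```

```text
[ 57.3 -45.3] [ 55.6 -44.7]
```

{"api": "send_rows", "payload": {
  "targets": [
    [[0.004, 0, 0], [0, 0, 0]],
    [[0.003, 0, 0], [0, 0, 0]],
    [[0.002, 0, 0], [0, 0, 0]],
    [[0, 0, 0], [0, 0, 0]]
  ]
}}

```text
t: 5.1
ee_pos: [0.6237, 0.0385, 0.0562]
eef_rot: [-0.0, 0.953, 0.305, 0.0]
ft_force: [-1.9, -2.6, 1.0]
width: 0.001
```

```bash
python3 -c "
from h import *
st(); rest('d')"
```

```text
t 5.1 plate [  4.1 -45. ] z 56.2 head 0.01 zax [ 0.  0. -1.] Fplate [-3.1 -1. ] 1.0 w 0.001
```

View pics/d_s.png

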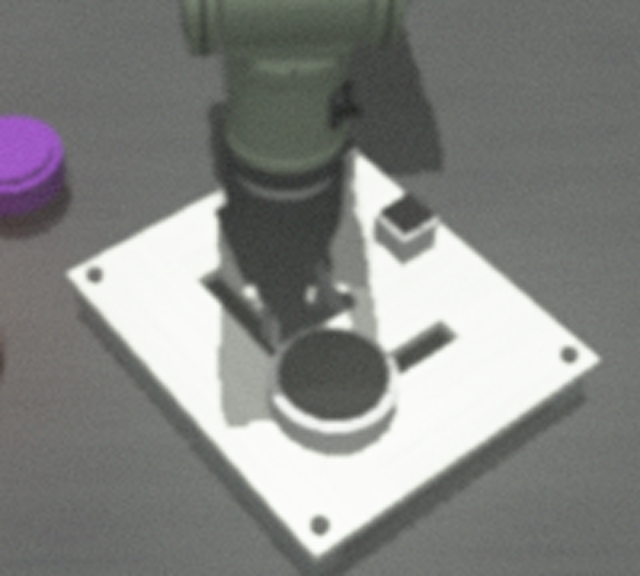

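The pad centre is near (334,374) in the crop, which puts the rest at about x=65, at the corner. I'll back off, lift over it and go to its -y side.

{"api": "send_rows", "payload": {
  "targets": [
    [[-0.012, 0, 0], [0, 0, 0]],
    [[0, 0, -0.04], [0, 0, 0]],
    [[0, 0, -0.04], [0, 0, 0]],
    [[0, 0.038, 0], [0, 0, 0]],
    [[0.026, 0.038, 0], [0, 0, 0]],
    [[0.048, 0, 0], [0, 0, 0]],
    [[0, 0, 0], [0, 0, 0]]
  ]
}}

```text
t: 5.9
ee_pos: [0.7224, 0.0142, 0.1356]
eef_rot: [-0.0, 0.952, 0.305, 0.003]
ft_force: [0.4, -0.2, -1.2]
width: 0.0
```

```bash
python3 -c "
from h import *
print(sc(334,374));st(); rest('e')"
```

```text
[ 66.1 -46.3]
t 5.9 plate [  70.4 -122. ] z 135.6 head 0.04 zax [ 0.005  0.002 -1.   ] Fplate [ 0.2 -0.3] -1.2 w 0.0
```

View pics/e_s.png

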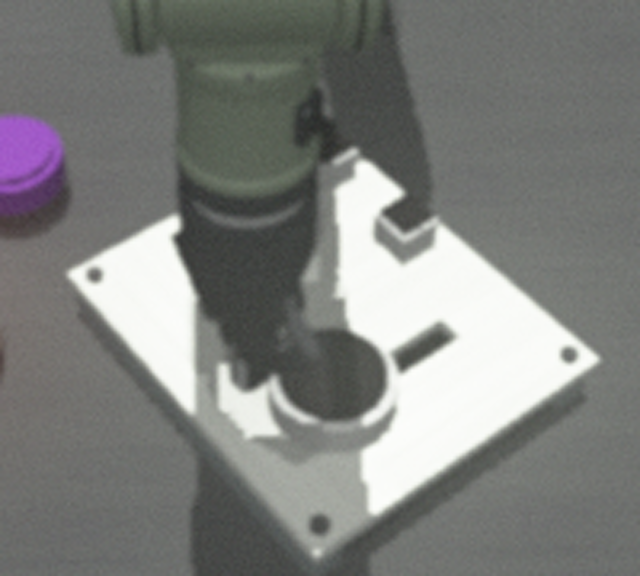

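The rest stayed at (66,-46), with the fingers above and beside it on the -y side. Next I'll descend.

{"api": "send_rows", "payload": {
  "targets": [
    [[-0.002, 0, 0.03], [0, 0, 0]],
    [[0, 0, 0.03], [0, 0, 0]],
    [[0, 0, 0.02], [0, 0, 0]],
    [[0, 0, 0], [0, 0, 0]]
  ]
}}

```text
t: 6.4
ee_pos: [0.713, 0.0108, 0.0531]
eef_rot: [-0.001, 0.953, 0.304, -0.003]
ft_force: [0.3, 0.4, -0.5]
width: 0.001
```

```bash
python3 -c "
from h import *
st(); rest('f')"
```

```text
t 6.4 plate [  60.8 -119.3] z 53.1 head 0.0 zax [-0.007  0.    -1.   ] Fplate [0.5 0.2] -0.5 w 0.001
```

View pics/f_s.png

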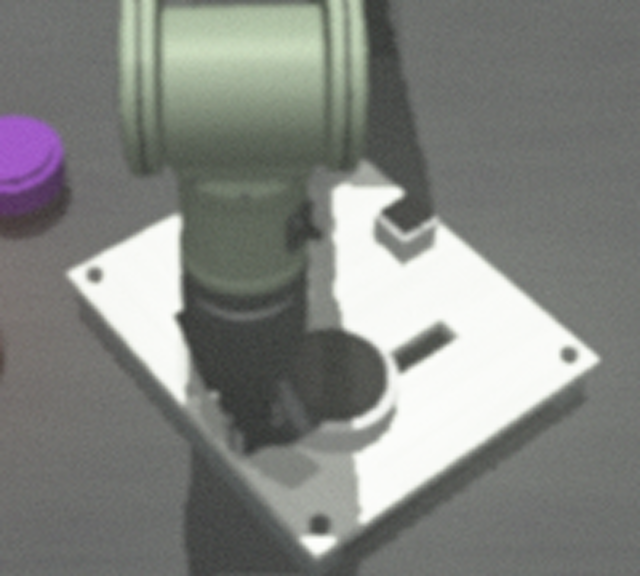

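{"api": "send_rows", "payload": {
  "targets": [
    [[0, 0, 0], [0, 0, 0]],
    [[0.001, -0.01, 0], [0, 0, 0]],
    [[0, -0.01, 0], [0, 0, 0]],
    [[0, -0.01, 0], [0, 0, 0]],
    [[0, -0.01, 0], [0, 0, 0]],
    [[0, -0.01, 0], [0, 0, 0]],
    [[0, -0.01, 0], [0, 0, 0]],
    [[0, 0, 0], [0, 0, 0]]
  ]
}}

```text
t: 7.3
ee_pos: [0.6815, 0.0623, 0.0568]
eef_rot: [-0.001, 0.952, 0.305, -0.0]
ft_force: [-0.6, -1.3, -1.0]
width: -0.001
```

```bash
python3 -c "
from h import *
st(); rest('g')"
```

```text
t 7.3 plate [ 65.  -59.1] z 56.8 head 0.07 zax [-0.     0.001 -1.   ] Fplate [-1.2 -0.7] -1.0 w -0.001
```

View pics/g_s.png

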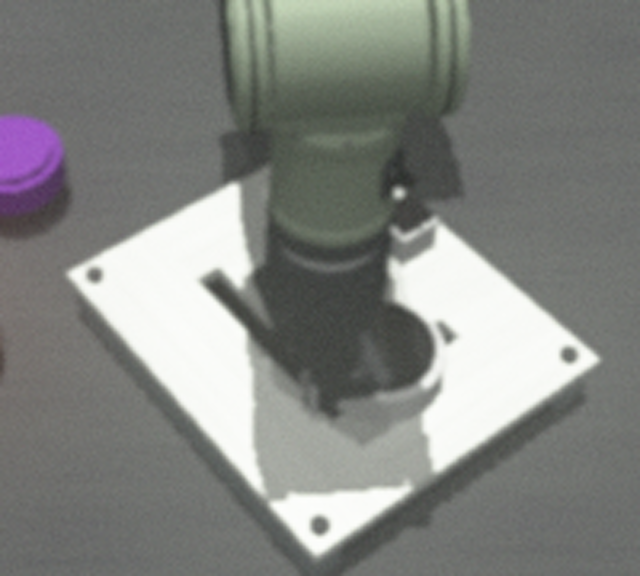

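The rest rounded the corner and is moving along the short leg. I'll keep pushing, stopping short of the end.

{"api": "send_rows", "payload": {
  "targets": [
    [[0, -0.01, 0], [0, 0, 0]],
    [[0, -0.01, 0], [0, 0, 0]],
    [[0, -0.01, 0], [0, 0, 0]],
    [[0, -0.01, 0], [0, 0, 0]],
    [[0, -0.008, 0], [0, 0, 0]],
    [[0, -0.005, 0], [0, 0, 0]],
    [[0, 0, 0], [0, 0, 0]]
  ]
}}

```text
t: 8.1
ee_pos: [0.6508, 0.105, 0.0564]
eef_rot: [-0.001, 0.952, 0.305, -0.0]
ft_force: [-0.2, -0.1, -0.5]
width: -0.004
```

```bash
python3 -c "
from h import *
st(); rest('h1')"
```

```text
t 8.1 plate [64.8 -6.6] z 56.4 head 0.05 zax [-0.001  0.001 -1.   ] Fplate [-0.2  0.1] -0.5 w -0.004
```

View pics/h1_s.png

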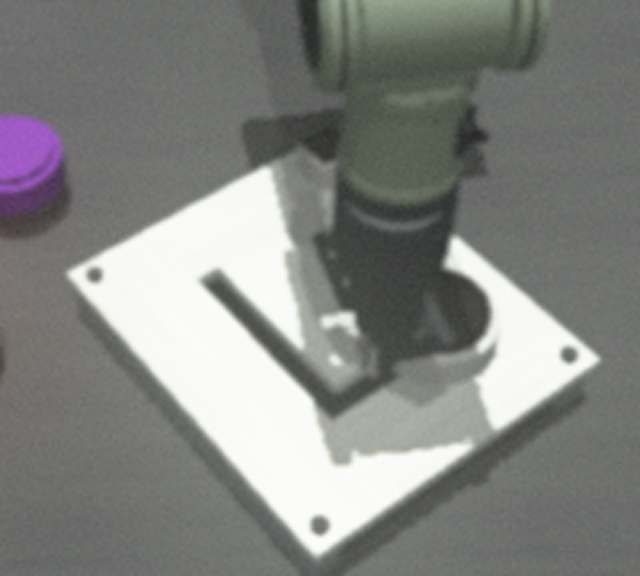

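{"api": "send_rows", "payload": {
  "targets": [
    [[0, -0.003, 0], [0, 0, 0]],
    [[0, -0.002, 0], [0, 0, 0]],
    [[0, -0.002, 0], [0, 0, 0]],
    [[0, 0, 0], [0, 0, 0]]
  ]
}}

```text
t: 8.6
ee_pos: [0.6479, 0.1094, 0.0565]
eef_rot: [0.0, 0.953, 0.304, 0.0]
ft_force: [2.1, -2.6, 0.3]
width: 0.005
```

{"api": "send_rows", "payload": {
  "targets": [
    [[0, -0.001, 0], [0, 0, 0]],
    [[0, -0.001, 0], [0, 0, 0]],
    [[0, 0, 0], [0, 0, 0]]
  ]
}}

```text
t: 8.9
ee_pos: [0.6466, 0.1111, 0.0565]
eef_rot: [0.0, 0.953, 0.305, 0.0]
ft_force: [3.1, -3.1, 0.6]
width: -0.003
```

```bash
python3 -c "
from h import *
st()"
```

```text
t 8.9 plate [64.9  0.9] z 56.5 head 0.02 zax [ 0.001  0.    -1.   ] Fplate [ 0.7 -4.3] 0.6 w -0.003
```

{"api": "send_rows", "payload": {
  "targets": [
    [[0, -0.002, 0], [0, 0, 0]],
    [[0, -0.001, 0], [0, 0, 0]],
    [[0, 0, 0], [0, 0, 0]]
  ]
}}

```text
t: 9.2
ee_pos: [0.6455, 0.1129, 0.0565]
eef_rot: [0.001, 0.952, 0.305, 0.001]
ft_force: [4.1, -5.9, 0.1]
width: 0.001
```

{"api": "send_rows", "payload": {
  "targets": [
    [[0, -0.002, 0], [0, 0, 0]],
    [[0, 0, 0], [0, 0, 0]]
  ]
}}

```text
t: 9.4
ee_pos: [0.6455, 0.1131, 0.0568]
eef_rot: [0.002, 0.952, 0.305, 0.002]
ft_force: [5.9, -10.5, -0.5]
width: 0.002
```

```bash
python3 -c "
from h import *
st()"
```

```text
t 9.4 plate [65.1  3.1] z 56.8 head 0.09 zax [ 0.005 -0.004 -1.   ] Fplate [ -1.3 -12. ] -0.5 w 0.002
```

{"api": "send_rows", "payload": {
  "targets": [
    [[0, -0.002, 0], [0, 0, 0]],
    [[0, 0, 0], [0, 0, 0]],
    [[0, 0, 0], [0, 0, 0]]
  ]
}}

```text
t: 9.7
ee_pos: [0.6455, 0.1133, 0.0571]
eef_rot: [0.004, 0.952, 0.305, 0.003]
ft_force: [7.9, -13.6, 0.2]
width: 0.001
```

```bash
python3 -c "
from h import *
st()"
```

```text
t 9.7 plate [65.3  3.3] z 57.1 head 0.11 zax [ 0.007 -0.005 -1.   ] Fplate [ -1.5 -15.7] 0.2 w 0.001
```

The rest is against the end stop: force rose to 15.7 N with no further motion. Next I'll back off slowly, lift, and move away so the top camera has a clear view.

{"api": "send_rows", "payload": {
  "targets": [
    [[0, 0.005, 0], [0, 0, 0]],
    [[0, 0.01, 0], [0, 0, 0]],
    [[0, 0, -0.045], [0, 0, 0]],
    [[0, 0, -0.045], [0, 0, 0]],
    [[0, 0, -0.045], [0, 0, 0]],
    [[0, 0, -0.045], [0, 0, 0]],
    [[-0.03, 0.03, 0], [0, 0, 0]],
    [[-0.03, 0.03, 0], [0, 0, 0]]
  ]
}}

```text
t: 10.5
ee_pos: [0.6371, 0.0218, 0.238]
eef_rot: [-0.0, 0.952, 0.306, 0.001]
ft_force: [1.2, -0.5, 0.1]
width: -0.005
```

{"api": "send_rows", "payload": {
  "targets": [
    [[-0.033, 0.033, 0], [0, 0, 0]],
    [[-0.033, 0.033, 0], [0, 0, 0]],
    [[-0.033, 0.033, 0], [0, 0, 0]],
    [[-0.033, 0.033, 0], [0, 0, 0]],
    [[0, 0.045, 0], [0, 0, 0]],
    [[0, 0.045, 0], [0, 0, 0]],
    [[0, 0, 0], [0, 0, 0]],
    [[0, 0, 0], [0, 0, 0]]
  ]
}}

```text
t: 11.3
ee_pos: [0.658, -0.2363, 0.2348]
eef_rot: [-0.002, 0.953, 0.304, -0.001]
ft_force: [0.1, 0.5, -0.3]
width: 0.001
```

Run:
```python
from h import *
st(); p,ps=rest('z'); np.savez('pics/z.npz',p=p,ps=ps)
cv2.imwrite('pics/zfull.png',ps[:,:,::-1]); cv2.imwrite('pics/ztop.png',p[:,:,::-1])
```

```text
t 11.3 plate [-127.4 -288.7] z 234.8 head -0.04 zax [-0.003  0.003 -1.   ] Fplate [0.4 0.3] -0.3 w 0.001
```

View pics/ztop.png

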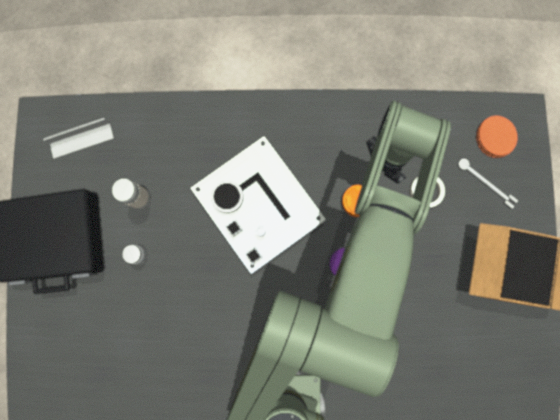

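View pics/zfull.png

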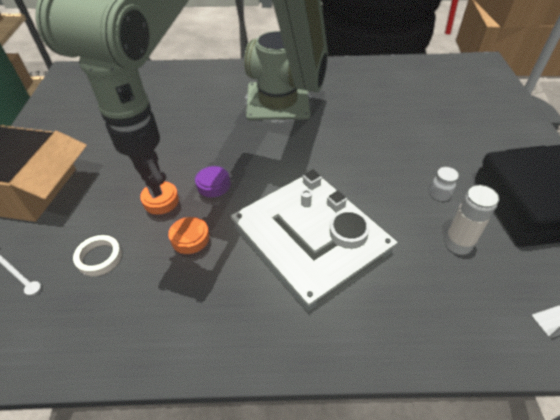

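In the top view the rest is at about (228,196), over the far end of the short leg. The socket, jar, can and tape look unmoved. I'll measure it.

Run:
```python
from h import *
a=np.load('pics/z.npz'); p=a['p']; p0=np.load('pics/top0.npz')['p']; s0=np.load('pics/scene0.npz')['p']
n,l,s,c=cv2.connectedComponentsWithStats((p.max(2)<110).astype('uint8')); k=l[196,228]; print(s[k],c[k])
q=px2w('top',[c[k]],.079)[0]; print('rest plate mm',(M.T@(q[:2]-V[:2])*1000).round(1))
for nm,x,y in [('can',130,192),('jar',133,254),('socket',261,231)]:
    d=cv2.absdiff(p,p0)[y-14:y+14,x-18:x+18]; print(nm,d.mean(),d.max())
ps=a['ps']
for nm,x,y in [('can',475,218),('jar',444,183),('socket',306,199),('tape',97,255),('purple',212,182),('or1',160,197),('or2',188,235)]:
    d=cv2.absdiff(ps,s0)[y-14:y+14,x-18:x+18]; print('scene',nm,d.mean().round(1),d.max())
cv2.imwrite('pics/diff.png',cv2.absdiff(ps,s0))
```

```text
[214 184  25  24 481] [226.28690229 195.69230769]
rest plate mm [63.4 59.3]
can 2.6964285714285716 12
jar 2.830026455026455 12
socket 6.880291005291006 202
scene can 2.3 10
scene jar 2.3 10
scene socket 9.5 169
scene tape 1.9 10
scene purple 15.0 88
scene or1 21.4 209
scene or2 19.5 120
```

View pics/z.png

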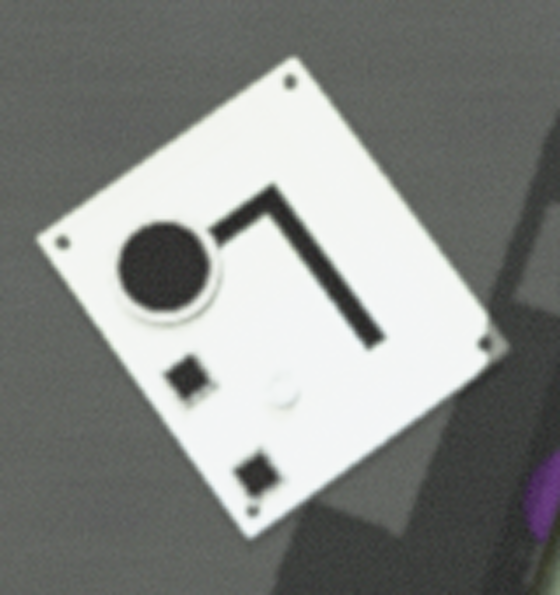

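The rest measures (63.4, 59.3) mm against the slot end at (65, 59), which is within the pin's play. The socket is still at crop (285,388), the same place as in the first picture. The differences at the orange and purple look-alikes look like the arm's shadow and body. I'll hand the job in.

```bash
python3 -c "
from h import *
st(); print(bot.job_done())"
```

```text
t 11.4 plate [-126.8 -287.6] z 235.9 head 0.06 zax [-0.001  0.002 -1.   ] Fplate [ 0.1 -0. ] 0.3 w -0.001
the job is handed in; nothing more can be done
None
```

The round rest is at the far end of the slot's short leg, and I handed the job in at about 11.4 s. I pushed it with the outside of the shut fingers, along the long leg to the corner and then from its other side up the short leg. It was never gripped or lifted.

**End stop:** the push force rose to about 16 N with no further movement.

**Final position:** with the arm moved away, the top camera puts the rest at plate (63.4, 59.3) mm. The slot end is at (65, 59), so the gap is within the pin's play and calibration error.

**Bystanders:** the jar, can and tape show no change from the first pictures. The picture patches around the socket did change, which I put down to the rest having moved nearby. By eye it sits at the same spot in the top view. The orange and purple look-alikes also differ from before, but I never touched them, and I put that down to the arm and its shadow passing over them.

**Arm:** it finished about 0.235 m above the bench, touching nothing, with force readings near zero.

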